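# Release the eccentric cam and slide the aneroid capsule under the feeler

## Robot

A 6-joint arm with a two-finger parallel gripper is mounted at the origin on the work surface. World frame = base frame: x ahead of the robot, y to its left, z up, the work surface at z = 0. Lengths are in m, angles in rad, forces in N, time in s.
With the tool pointing down it reaches from about 0.25 to 0.775 m from the base axis. Payload 4 kg.
Tool frame: the origin (TCP) lies midway between the tips of the shut fingers; the grasp point (between the pads) lies 19 mm behind it (tcp_to_grasp is the distance from the TCP to the grasp point, in m); z points along the fingers, y is the line along which they close (so a half turn about z gives the same grasp; the last joint's range is limited). The gripper opens to 94 mm and grips with 3 to 60 N. Pads are 16 mm wide; open, the fingers measure 119 mm over their backs; the gripper's body (75 mm by 177 mm) begins 78 mm behind the grasp point.
Start: joints at [-1.286, 0.087, 1.371, -0, 1.684, -0.103], TCP at [0.208, -0.509, 0.206] pointing down, gripper open.
Joint ranges: [-3.1, 3.1], [-0.76, 2.03], [0.27, 2.55], [-1.08, 4.22], [0.17, 2.65], [-2.57, 2.57]. Speed limits (rad/s): [2.79, 2.79, 3.14, 3.14, 3.14, 3.14].

## Interface

Orientations are given as a unit quaternion [w, x, y, z].
In Python, from plant import state, grab_frame, hand_in, tcp_to_grasp gives the robot as it stands.
- The arm moves only by the tool send_rows, never from a script. Its argument "commands" is a list of rows, each a list of 5 numbers: the closure, from -1 (fully open) to 1 (shut), then the shift along the tool's x, y, z in mm, then the turn about the tool's z in degrees. In form: [[fingers, dx, dy, dz, twist], ...]. A call has 1 to 5 rows; each row is the pose to reach, as a shift and turn from the pose commanded when the call began, along the tool's axes at that moment; what a row does not reach only later rows make up. A row lasts 1/12 s, in which the tool goes at most 41.7 mm and 7.16 degrees, less where a joint would pass 70% of its speed; a pose out of reach is approached as far as the arm can. A call with a gripper value outside its range is refused whole. The fingers move at their own pace and stop on an object; "newtons" is the grip in N (left out, the last holds). Time passes only in rows, so rows that repeat a pose let the fingers close. It gives the time, the measured TCP pose, the force, the opening and the grip force at its end, in the units of the state.
- state(): the state, without advancing time (a new reading comes with each control period).
- grab_frame(name): name is "side" or "top" or "wrist"; returns a dict with "color" (400x640x3 uint8, red, green, blue), "fx", "fy", "cx", "cy" (pixels), "xyz" and "attitude" of the camera in the world; the wrist camera has in their place "hand_eye" (4x4, takes a point from camera to tool coordinates, whose origin is the TCP and whose axes are the flange's). Camera axes: x right, y up, looking along -z (the intrinsics and any distortion apply to the point x, -y, -z); pixel columns grow to the right and rows downward; lengths in m; the calibration is good to about 2 mm. The wrist camera is an equidistant fisheye: a pixel r from the principal point sees the ray r / f radians off the axis. A picture is of the moment at which its call begins: read the wrist's pose just before it. There is no depth.
- hand_in(): hands the job in; it is judged then, once.
The state is a dict: "time_s": time; "q": joint angles; "qvel": joint speeds; "joint_efforts": joint torques, N m; "ee_pos": TCP position; "ee_rot": TCP orientation; "force": force on the tool from outside, world axes, zero at the start; "wrist_torque": the same for the moment, N m; "width": finger opening in m; "grip_force": force on a finger pad.
Only numpy, scipy, OpenCV 4.12 (cv2) and the standard library are available. Lean on these libraries where they do the work, as an engineer would, in place of code of your own. Each camera call takes 0.05 s, during which the arm holds its last target. There are 200 camera calls.

## Task

The capsule carriage on the calibration fixture is blocked by an eccentric cam: swing the cam by its lever, away round the far side, until its low point faces the carriage squarely and the lever stands straight out to the right, at a right angle to the carriage's travel. Only then push the carriage forward by its back plate, fully home, so that its two ears meet the ends of the guide rails and the brass capsule lies under the feeler. Work by pushing with the fingertips only: do not touch the capsule, which rides along in its pins, leave the cam at its low point, and leave the housing, the two rings and the weight where they stand.

Things in the scene. Friction and masses are not known exactly. Their poses are not given: they have to be found in the camera images.
- fixture: fixed grey-painted steel base plate, 270 x 140 x 10 mm, on the worktop. Origin on the worktop, on the fixture's centre line; its x axis is the carriage's forward travel (away from the robot, yawed by up to 0.6 rad), y to the left, z up. The plate runs from x = -120 to +150 mm; the cam's pivot is at (66, 0) mm.
- rail_mid (a point): point midway between the two guide rails, level with their tops (z 23 mm). Each rail is 60 mm long along x (30 mm to either side of this point) and 12 mm wide, its middle 42 mm to the left or right.
- feeler_tip (a point): tip of the fixed pointed feeler on the centre line, z 46 mm. It hangs from a 12 mm wide arm (z 67 to 74 mm) that reaches in from a round pillar of 14 mm diameter, 60 mm to the right (-y) of this point.
- slide (a joint): travel of the aluminium carriage along the fixture's +x, m: 0 at the start (back), 0.035 fully home at a hard stop (ears against the rail ends). About 3 N of friction; stays where left. Its 20 mm wide steel nose meets the cam's rim: at the high point the cam blocks it after 5 to 8 mm; at the low point 2 mm of clearance is left when home.
- cam (a joint): angle of the cam about its upright pivot, rad, growing clockwise from above: 0 = high point facing the carriage, lever along the fixture's +y (left); 1.57 = lever along +x (away); 3.14 = low point facing the carriage, lever along -y (right). Starts at -0.5 to 0.5; stops at -0.7 and 3.9, none at the low point. Friction about 0.2 N m (about 4 N at the post); stays where left.
- cam_pivot (a point): top of the cam's pivot hub (20 mm diameter), 36 mm above the worktop. The cam is a flat steel disc of 56 mm diameter, z 14 to 25 mm, its centre 16 mm off the pivot; the lever is a flat dark bar, 14 mm wide, z 25 to 32 mm.
- lever_post (a point): the black upright post at the lever's end, 54 mm from the pivot, 15 mm diameter, z 32 to 68 mm; this point is on its axis at z 50 mm. Push the post sideways with the fingertips.
- push_plate (a point): centre of the rear (-x) face of the carriage's upright back plate: 56 mm wide, 10 mm thick, z 24 to 60 mm, this point at z 45 mm. Push here along the fixture's +x. At its foot are the ears, flush with this face, 108 mm over both, z 11 to 24 mm.
- nest (a point): point on the carriage's top (z 24 mm) in the middle of the four 8 mm high pins that hold the capsule, 50 mm ahead of the push plate's rear face.
- capsule: loose brass aneroid capsule, ribbed disc of 52 mm diameter, 16 mm high, riding between the pins on the carriage. Origin at the centre of its underside. Not to be touched.
- housing: bystander: squat black bakelite gauge housing, 92 mm diameter, 50 mm high; origin at the centre of its underside. The bystanders stand 160 mm or more to the left or right of the fixture's centre line.
- ring_a: bystander: larger nickel bezel ring lying flat, 76 mm outside diameter, 9 mm high; origin at the centre of its underside.
- ring_b: bystander: smaller nickel bezel ring lying flat, 60 mm outside diameter, 9 mm high; origin at the centre of its underside.
- weight: bystander: steel reference weight with a knob on top, 44 mm diameter, 66 mm high; origin at the centre of its underside.

How it is judged:
By the outcome, as a careful person would: the job done as asked, in the order asked, and still so for the second after the job is handed in, with the robot touching nothing.
It also fails if it takes over 54 s, if anything falls off the work surface, if the arm or the gripper's body presses on something with over 40 N, if the wrist force passes 120 N, or if a joint passes its speed limit or range.

## Working session

There is one attempt and no reset: what is moved stays moved. The work goes in short steps, Python scripts to look and compute and a tool call to move; the robot and the scene stay as the last step left them, time stands still between calls to the robot, and variables do not carry over. Pictures are saved under pics/ and viewed, at most 10 in all, crops included, and the job is handed in when it is done.

Besides the shell and the picture viewer there is one more tool, called by a JSON object that holds its "api" and its "payload". send_rows: Moves the arm, as the interface text tells. Its arguments: {"type":"object","properties":{"commands":{"type":"array","items":{"type":"array","items":{"type":"number"}}},"newtons":{"type":"number"}},"required":["commands"]}

```bash
mkdir -p pics; ls; python3 - <<'E'
from plant import *
import cv2
s=state();print(s)
for n in("top","side"):
    f=grab_frame(n);print({k:v for k,v in f.items() if k!="color"})
    cv2.imwrite(f"pics/{n}0.png",f["color"][:,:,::-1])
E
```

```text
pics
{'time_s': 0.0, 'q': array([-1.28610927e+00,  8.79873400e-02,  1.37224277e+00, -1.80830476e-05,
        1.68357864e+00, -1.03125135e-01]), 'qvel': array([ 0.00092362,  0.00036926,  0.00019422,  0.00016133, -0.00017609,
        0.00164071]), 'joint_efforts': array([ 3.66743243e-04, -3.40187788e+01, -3.02425539e+01,  7.16445479e-02,
        3.30159289e-02, -1.74574088e-04]), 'ee_pos': array([ 0.2078148 , -0.50864467,  0.20429232]), 'ee_rot': array([-1.10266920e-03,  9.81258637e-01,  1.92692138e-01, -1.09399618e-04]), 'force': array([0.23159315, 0.53531694, 0.56035151]), 'wrist_torque': array([-0.05103041,  0.00244271, -0.01816255]), 'grip_force': 0.0, 'width': 0.09409885881818311}
{'fx': 382.641116401691, 'fy': 382.641116401691, 'cx': 315.5118719845253, 'cy': 196.79932809023467, 'xyz': array([0.49505619, 0.07881953, 0.80256033]), 'attitude': array([ 0.70975818,  0.03770767, -0.06944651, -0.69999902])}
{'fx': 444.1648613507469, 'fy': 444.1648613507469, 'cx': 314.6900472184137, 'cy': 198.11193490221, 'xyz': array([0.26845514, 0.81436526, 0.66289581]), 'attitude': array([-0.19382564, -0.10666897,  0.44689721,  0.86679654])}
```

View pics/top0.png

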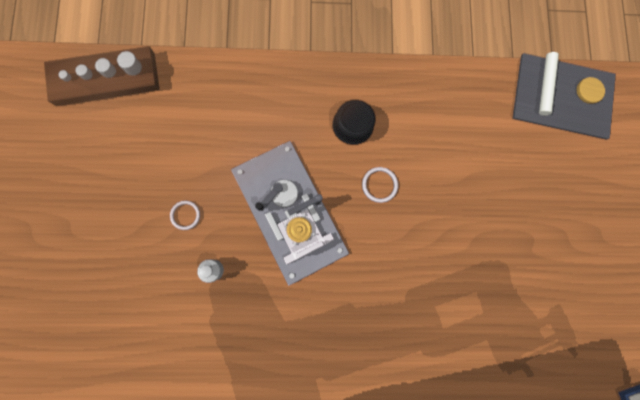

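View pics/side0.png

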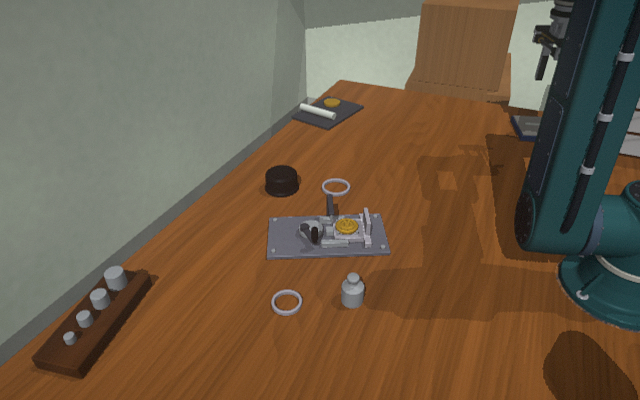

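```bash
cat > h.py <<'E'
import numpy as np, cv2
from scipy.spatial.transform import Rotation as R
from plant import *
def rot(q): return R.from_quat([q[1],q[2],q[3],q[0]]).as_matrix()
def proj(f,p):
    c=(np.atleast_2d(p)-f["xyz"])@rot(f["attitude"])
    return np.c_[f["cx"]+f["fx"]*c[:,0]/-c[:,2], f["cy"]-f["fy"]*c[:,1]/-c[:,2]]
def unproj(f,px,z):
    px=np.atleast_2d(px)
    d=np.c_[(px[:,0]-f["cx"])/f["fx"],-(px[:,1]-f["cy"])/f["fy"],-np.ones(len(px))]@rot(f["attitude"]).T
    return f["xyz"]+d*((z-f["xyz"][2])/d[:,2])[:,None]
E
python3 - <<'E'
from h import *
f=grab_frame("top");c=f["color"]
print(unproj(f,[(234,170),(291,143),(348,253),(289,284)],.01)[:,:2].round(3))
print("post",unproj(f,[(260,206)],.068))
cv2.imwrite("pics/tc.png",cv2.resize(c[130:295,220:360],None,fx=3.6,fy=3.6,interpolation=cv2.INTER_CUBIC)[:,:,::-1])
g=grab_frame("side");c=g["color"]
cv2.imwrite("pics/sc.png",cv2.resize(c[180:270,255:400],None,fx=5,fy=5,interpolation=cv2.INTER_CUBIC)[:,:,::-1])
E
```

```text
[[ 0.67   0.216]
 [ 0.732  0.097]
 [ 0.501 -0.024]
 [ 0.437  0.096]]
post [[0.58789178 0.15303151 0.068     ]]
```

View pics/tc.png

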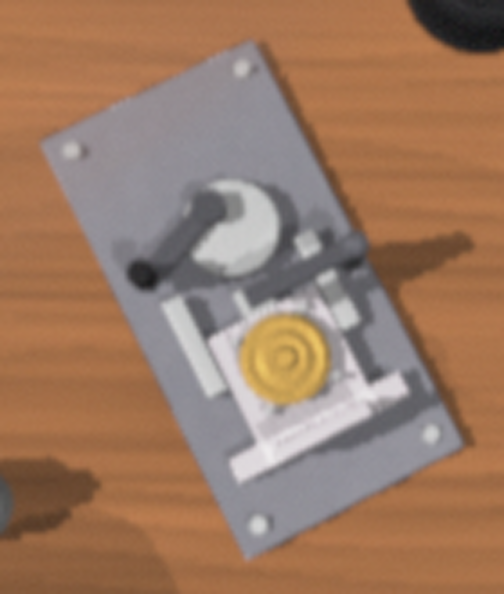

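View pics/sc.png

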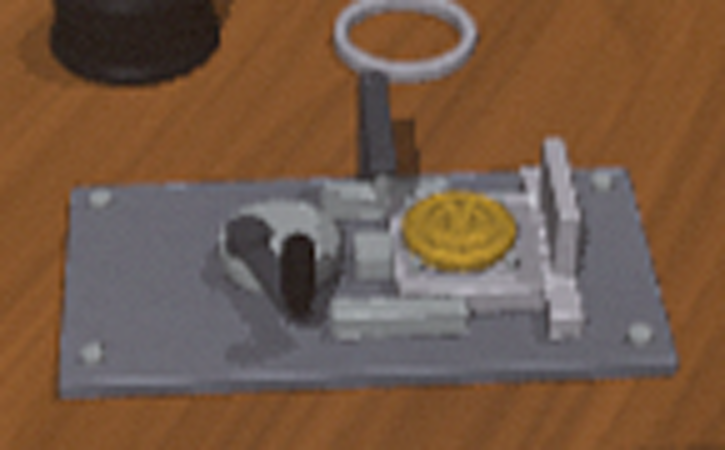

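```bash
cat >> h.py <<'E'
def F(x0,y0,yaw,p):
    p=np.atleast_2d(p)/1000.; c,s=np.cos(yaw),np.sin(yaw)
    return np.c_[x0+c*p[:,0]-s*p[:,1], y0+s*p[:,0]+c*p[:,1], p[:,2]]
E
python3 - <<'E'
from h import *
from scipy.optimize import least_squares as L
t=grab_frame("top");s=grab_frame("side")
P=np.array([(150,70,10),(150,-70,10),(-120,-70,10),(-120,70,10)])
T=np.array([(41,145),(257,40),(467,447),(248,558)])/3.6+[220,130]
S=np.array([(62,386),(75,187),(628,170),(677,366)])/5+[255,180]
ft=lambda v:(proj(t,F(*v,P))-T).ravel(); fs=lambda v:(proj(s,F(*v,P))-S).ravel()
for n,f in(("t",ft),("s",fs),("b",lambda v:np.r_[ft(v),fs(v)])):
    r=L(f,[.58,.09,.48]);v=r.x;print(n,v.round(4),r.fun.round(1))
W=unproj(t,np.array([(145,275)])/3.6+[220,130],.068)[0]
c,sn=np.cos(v[2]),np.sin(v[2]);d=W[:2]-v[:2];q=np.array([c*d[0]+sn*d[1],-sn*d[0]+c*d[1]])*1000
print("post in fixture",q,"r",np.hypot(q[0]-66,q[1]),"th",np.arctan2(q[0]-66,q[1]))
pts={"rear plate top":(317,433,60),"pillar top":(355,248,74),"capsule":(286,357,40),"hub":(218,205,36)}
for k,(a,b,z) in pts.items():
    w=unproj(t,np.array([(a,b)])/3.6+[220,130],z/1000)[0][:2]-v[:2];print(k,(np.array([c*w[0]+sn*w[1],-sn*w[0]+c*w[1]])*1000).round(1))
E
```

```text
t [0.5718 0.0894 0.4854] [-0.1 -0.9 -0.4 -0.4  0.3  0.   0.2  1.2]
s [0.5726 0.0953 0.4824] [-1.1 -0.  -0.7 -0.2  0.6 -0.3  1.1 -0.2]
b [0.5725 0.0912 0.4849] [-0.9 -1.3 -1.2 -0.8 -0.6 -0.3 -0.7  0.8 -0.1 -1.1  0.1 -1.   1.1 -1.3
  1.8 -1.5]
post in fixture [41.5268929  47.43295241] r 53.374319157462025 th -0.4763272907533304
rear plate top [-74.9   3.4]
pillar top [  3.2 -58.9]
capsule [-30.1  -0.8]
hub [63.8 -5.5]
```

```bash
cat >> h.py <<'E'
V=(0.5725,0.0912,0.485)
def az():
    m=rot(state()["ee_rot"]); return np.arctan2(m[1,0],m[0,0])
def shift(pts,azs,base=None,a0=None):
    """fixture points (mm) & x azimuths -> rows in tool axes at the present pose (tool assumed straight down)"""
    s=state(); b=s["ee_pos"] if base is None else base; a=az() if a0 is None else a0
    w=(F(*V,pts)-b)*1000
    out=np.c_[np.cos(a)*w[:,0]+np.sin(a)*w[:,1], np.sin(a)*w[:,0]-np.cos(a)*w[:,1], -w[:,2]]
    tw=(-np.degrees(np.atleast_1d(azs)-a)+180)%360-180
    print("az %.3f q1 %.2f q6 %.2f t %.2f F %s"%(a,s["q"][0],s["q"][5],s["time_s"],s["force"].round(1)))
    print(np.c_[out,tw].round(1))
def orb(th,r=56.2,z=46,lag=.28,off=0):
    """finger poses for post angle th"""
    th=np.atleast_1d(th); f=th-lag
    return np.c_[66+r*np.sin(f),r*np.cos(f),z+0*f], V[2]-th+np.pi+off
E
python3 - <<'E'
from h import *
shift([(18.8,33.7,130)],[3.9])
E
```

```text
az 0.388 q1 -1.29 q6 -0.10 t 0.30 F [-0.   0.6 -0.3]
[[ 579.9 -453.1   75.1  158.8]]
```

{"api": "send_rows", "payload": {"commands": [[1,29,-23,0,-7],[1,58,-45,0,-14],[1,87,-68,0,-21],[1,116,-90,0,-28],[1,145,-113,0,-35]], "newtons": 20}}

```text
time_s: 0.72
ee_pos: [0.2999, -0.3483, 0.2054]
ee_rot: [0.0, 0.877, 0.481, 0.0]
force: [0.5, 0.2, 0.0]
width: 0.064
grip_force: 0.0
```

```bash
python3 - <<'E'
from h import *
shift([(18.8,33.7,130)],[3.9])
E
```

```text
az 1.004 q1 -0.98 q6 -0.42 t 0.72 F [0.5 0.2 0. ]
[[ 550.2  -26.1   75.4 -165.9]]
```

{"api": "send_rows", "payload": {"commands": [[1,37,-2,0,-7],[1,74,-4,0,-14],[1,111,-5,0,-21],[1,148,-7,0,-28],[1,185,-9,0,-35]]}}

```text
time_s: 1.13
ee_pos: [0.3926, -0.1876, 0.2057]
ee_rot: [0.0, 0.691, 0.723, 0.0]
force: [0.6, 0.3, 1.3]
width: 0.0305
grip_force: 0.0
```

```bash
python3 - <<'E'
from h import *
shift([(18.8,33.7,130)],[3.9])
E
```

```text
az 1.615 q1 -0.58 q6 -0.62 t 1.13 F [0.6 0.3 1.3]
[[ 309.1  194.8   75.7 -130.9]]
```

{"api": "send_rows", "payload": {"commands": [[1,31,20,0,-7],[1,62,39,0,-14],[1,93,59,0,-21],[1,124,78,0,-28],[1,155,97,0,-35]]}}

```text
time_s: 1.55
ee_pos: [0.4836, -0.0289, 0.2056]
ee_rot: [0.0, 0.442, 0.897, 0.0]
force: [0.3, -0.7, 0.6]
width: 0.0009
grip_force: 0.0
```

```bash
python3 - <<'E'
from h import *
shift([(18.8,33.7,130)],[3.9])
E
```

```text
az 2.227 q1 -0.18 q6 -0.83 t 1.55 F [ 0.3 -0.7  0.6]
[[ 70.9 167.9  75.6 -95.9]]
```

{"api": "send_rows", "payload": {"commands": [[1,14,34,8,-7],[1,28,67,16,-14],[1,43,101,24,-21],[1,57,134,32,-28],[1,71,168,40,-35]]}}

```text
time_s: 1.97
ee_pos: [0.5744, 0.1293, 0.165]
ee_rot: [0.0, 0.151, 0.988, -0.0]
force: [0.1, 0.1, 0.5]
width: 0.0004
grip_force: 0.0
```

{"api": "send_rows", "payload": {"commands": [[1,0,0,0,-7],[1,0,0,0,-14],[1,0,0,0,-21],[1,0,0,0,-28],[1,0,0,0,-35]]}}

```text
time_s: 2.38
ee_pos: [0.5738, 0.1277, 0.1651]
ee_rot: [-0.0, -0.153, 0.988, -0.0]
force: [-0.3, 0.5, 0.2]
width: 0.0006
grip_force: 0.0
```

```bash
python3 - <<'E'
from h import *
shift([(18.8,33.7,130)],[3.9])
s=state();f=grab_frame("wrist");cv2.imwrite("pics/w1.png",f["color"][:,:,::-1]);print(f["fx"],f["cx"],f["cy"],f["hand_eye"].round(4))
E
```

```text
az -2.835 q1 0.12 q6 -1.76 t 2.38 F [-0.3  0.5  0.2]
[[ -0.3   2.1  35.1 -25.9]]
309.70691628693146 321.9605715495403 192.70067312964585 [[-2.000e-04  9.573e-01  2.892e-01  8.600e-02]
 [ 1.000e+00  5.000e-04 -1.100e-03  5.000e-04]
 [-1.200e-03  2.892e-01 -9.573e-01 -1.795e-01]
 [ 0.000e+00  0.000e+00  0.000e+00  1.000e+00]]
```

View pics/w1.png

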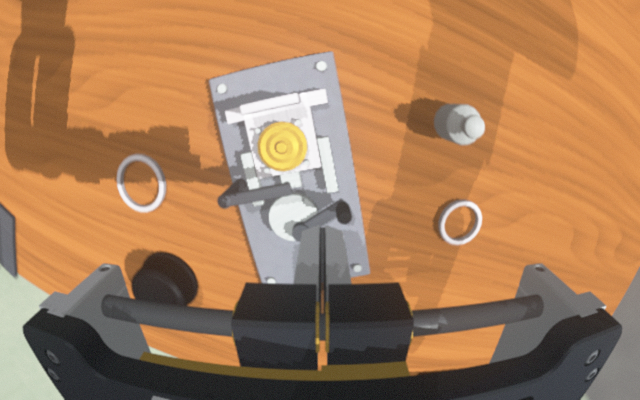

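```bash
cat >> h.py <<'E'
def wun(px,z,f,s):
    px=np.atleast_2d(px).astype(float); d=(px-[f["cx"],f["cy"]])/f["fx"]; r=np.linalg.norm(d,axis=1)
    k=np.sinc(r/np.pi); c=np.c_[d[:,0]*k,-d[:,1]*k,-np.cos(r)]
    H=f["hand_eye"]; M=rot(s["ee_rot"]); o=M@H[:3,3]+s["ee_pos"]; w=c@(M@H[:3,:3]).T
    return o+w*((z-o[2])/w[:,2])[:,None]
def tofix(w,v=None):
    v=V if v is None else v
    d=np.atleast_2d(w)[:,:2]-v[:2]; c,s=np.cos(v[2]),np.sin(v[2])
    return np.c_[c*d[:,0]+s*d[:,1],-s*d[:,0]+c*d[:,1]]*1000
E
python3 - <<'E'
from h import *
s=state();f=grab_frame("wrist")
print(tofix(wun([(333,52),(209,79),(370,272)],.01,f,s)).round(1))
q=tofix(wun([(344,207)],.068,f,s))[0];print(q,np.hypot(q[0]-66,q[1]),np.arctan2(q[0]-66,q[1]))
print(tofix(wun([(283,147)],.04,f,s)).round(1),tofix(wun([(270,99)],.06,f,s)).round(1))
E
```

```text
[[-118.    68.3]
 [-118.   -70.5]
 [ 146.9   71.4]]
[33.49858994 50.87935301] 60.37425128611424 -0.568456946205217
[[-29.3   1.4]] [[-78.    1.1]]
```

```bash
python3 - <<'E'
from h import *
shift([(14,34,100),(14,34,46)],[3.9,3.9])
E
```

```text
az -2.841 q1 0.12 q6 -1.75 t 2.48 F [-0.1  0.6  1. ]
[[  4.5   1.7  65.3 -26.2]
 [  4.5   1.7 119.3 -26.2]]
```

{"api": "send_rows", "payload": {"commands": [[1,2,1,10,-7],[1,4,2,20,-14],[1,4,2,40,-21],[1,4,2,65,-26],[1,4,2,85,-26]]}}

```text
time_s: 2.9
ee_pos: [0.5692, 0.1281, 0.0793]
ee_rot: [-0.0, -0.368, 0.93, -0.0]
force: [-1.2, -0.6, -0.0]
width: 0.0005
grip_force: 0.0
```

{"api": "send_rows", "payload": {"commands": [[1,0,0,17,0],[1,0,0,34,0],[1,0,0,34,0]]}}

```text
time_s: 3.15
ee_pos: [0.5664, 0.1277, 0.042]
ee_rot: [-0.004, -0.367, 0.93, 0.001]
force: [-0.4, -0.1, -0.3]
width: 0.0004
grip_force: 0.0
```

```bash
python3 - <<'E'
from h import *
print(tofix(state()["ee_pos"]),state()["ee_pos"])
p,a=orb(np.array([-.5,-.4,-.3,-.2]))
shift(p,a)
s=state();f=grab_frame("wrist");cv2.imwrite("pics/w2.png",cv2.resize(f["color"][100:300,220:420],None,fx=3,fy=3)[:,:,::-1])
E
```

```text
[[11.61387994 35.18610102]] [0.56637045 0.12774275 0.0420443 ]
az -2.390 q1 0.12 q6 -2.20 t 3.15 F [-0.4 -0.1 -0.3]
[[-15.6   0.7  -4.  -13.4]
 [-20.6   3.2  -4.   -7.7]
 [-25.9   5.2  -4.   -1.9]
 [-31.3   6.7  -4.    3.8]]
```

View pics/w2.png

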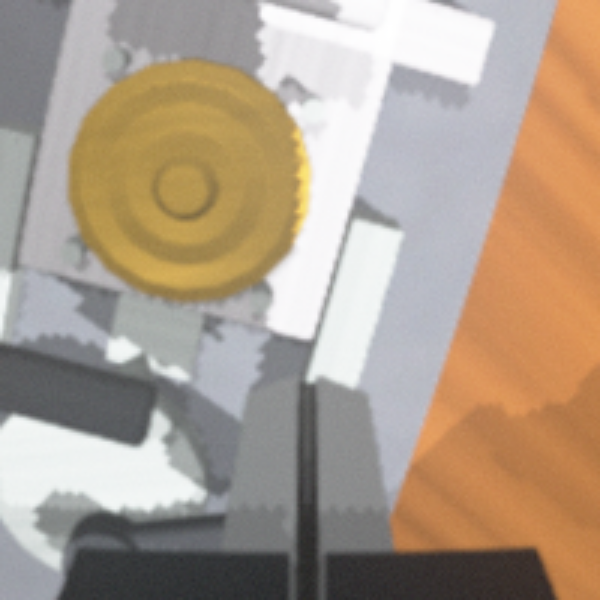

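{"api": "send_rows", "payload": {"commands": [[1,-7,0,-2,0],[1,-13,0,-4,0],[1,-17,2,-4,0],[1,-21,4,-4,0],[1,-26,5,-4,0]]}}

```text
time_s: 3.62
ee_pos: [0.5855, 0.1492, 0.0517]
ee_rot: [0.0, -0.368, 0.93, -0.001]
force: [-1.7, -3.4, 2.1]
width: 0.0004
grip_force: 1.8
```

```bash
python3 - <<'E'
from h import *
print(tofix(state()["ee_pos"]),state()["ee_pos"])
p,a=orb(-.3+.12*np.arange(1,6))
shift(p,a)
E
```

```text
[[38.51699696 45.23371828]] [0.58548668 0.14917408 0.05166827]
az -2.388 q1 0.16 q6 -2.17 t 3.62 F [-1.7 -3.4  2.1]
[[ -3.8   4.3   5.7   5.1]
 [-10.5   5.1   5.7  12. ]
 [-17.2   5.2   5.7  18.8]
 [-23.9   4.5   5.7  25.7]
 [-30.5   3.    5.7  32.6]]
```

{"api": "send_rows", "payload": {"commands": [[1,-5,3,2,5],[1,-11,5,3,12],[1,-17,5,4,19],[1,-24,4,4,26],[1,-31,3,4,32]]}}

```text
time_s: 4.03
ee_pos: [0.6046, 0.1736, 0.0467]
ee_rot: [-0.001, -0.095, 0.995, -0.0]
force: [-2.0, -3.7, 0.9]
width: 0.0005
grip_force: 1.9
```

```bash
cat > o.py <<'E'
from h import *
import sys
s=state();q=tofix(s["ee_pos"])[0];th=np.arctan2(q[0]-66,q[1])+.28
print(q.round(1),"r %.1f z %.3f"%(np.hypot(q[0]-66,q[1]),s["ee_pos"][2]),"th %.3f"%th)
p,a=orb(th+float(sys.argv[1])*np.arange(1,6),z=48)
shift(p,a)
E
python3 o.py .12
```

```text
[66.8 57.9] r 57.9 z 0.047 th 0.294
az -2.951 q1 0.19 q6 -1.57 t 4.03 F [-2.  -3.7  0.9]
[[ -7.1  -0.2  -1.3   6.8]
 [-13.8   0.5  -1.3  13.7]
 [-20.5   0.4  -1.3  20.6]
 [-27.2  -0.6  -1.3  27.4]
 [-33.7  -2.3  -1.3  34.3]]
```

{"api": "send_rows", "payload": {"commands": [[1,-7,0,0,7],[1,-14,0,0,14],[1,-21,0,0,21],[1,-27,-1,0,27],[1,-34,-3,0,34]]}}

```text
time_s: 4.45
ee_pos: [0.6383, 0.1803, 0.0467]
ee_rot: [-0.002, 0.199, 0.98, 0.002]
force: [-4.0, 2.9, 1.8]
width: 0.0004
grip_force: 2.3
```

```bash
python3 o.py .12
```

```text
[99.7 48.1] r 58.8 z 0.047 th 0.891
az 2.740 q1 0.19 q6 -0.98 t 4.45 F [-4.   2.9  1.8]
[[ -7.3  -1.   -1.3   7.1]
 [-14.   -0.4  -1.3  14. ]
 [-20.7  -0.6  -1.3  20.9]
 [-27.4  -1.5  -1.3  27.7]
 [-33.9  -3.3  -1.3  34.6]]
```

{"api": "send_rows", "payload": {"commands": [[1,-7,-1,0,7],[1,-14,-1,0,14],[1,-21,-1,0,21],[1,-27,-2,0,27],[1,-34,-5,0,34]]}}

```text
time_s: 4.87
ee_pos: [0.6693, 0.1639, 0.0466]
ee_rot: [-0.001, 0.477, 0.879, 0.004]
force: [0.8, 6.8, -0.7]
width: 0.0004
grip_force: 2.7
```

```bash
python3 o.py .12
```

```text
[119.5  19.2] r 56.9 z 0.047 th 1.506
az 2.147 q1 0.15 q6 -0.42 t 4.87 F [ 0.8  6.8 -0.7]
[[ -6.8   0.7  -1.4   8.4]
 [-13.5   1.2  -1.4  15.3]
 [-20.2   0.8  -1.4  22.2]
 [-26.9  -0.3  -1.4  29.1]
 [-33.3  -2.2  -1.4  35.9]]
```

{"api": "send_rows", "payload": {"commands": [[1,-7,0,0,7],[1,-14,1,0,14],[1,-20,1,0,21],[1,-27,0,0,28],[1,-34,-3,0,35]]}}

```text
time_s: 5.28
ee_pos: [0.6864, 0.1327, 0.0468]
ee_rot: [-0.001, 0.719, 0.695, 0.003]
force: [1.9, 3.8, -2.1]
width: 0.0006
grip_force: 2.4
```

```bash
python3 o.py .12
```

```text
[120.2 -16.4] r 56.6 z 0.047 th 2.144
az 1.536 q1 0.11 q6 0.14 t 5.28 F [ 1.9  3.8 -2.1]
[[ -6.7   0.8  -1.2   9.9]
 [-13.5   1.1  -1.2  16.8]
 [-20.2   0.6  -1.2  23.7]
 [-26.8  -0.7  -1.2  30.6]
 [-33.2  -2.8  -1.2  37.4]]
```

{"api": "send_rows", "payload": {"commands": [[1,-7,0,0,7],[1,-14,1,0,14],[1,-20,1,0,21],[1,-27,0,0,28],[1,-32,-2,0,35]]}}

```text
time_s: 5.7
ee_pos: [0.6833, 0.0998, 0.0468]
ee_rot: [-0.002, 0.895, 0.446, 0.002]
force: [2.8, 3.2, -1.4]
width: 0.0004
grip_force: 2.0
```

```bash
python3 o.py .07; python3 - <<'E'
from h import *
s=state();f=grab_frame("wrist");cv2.imwrite("pics/w3.png",f["color"][:,:,::-1])
f=grab_frame("top");c=cv2.resize(f["color"][130:295,220:360],None,fx=3.6,fy=3.6,interpolation=cv2.INTER_CUBIC);cv2.imwrite("pics/t3.png",c[:,:,::-1])
E
```

```text
[102.  -44.1] r 56.9 z 0.047 th 2.736
az 0.924 q1 0.06 q6 0.71 t 5.70 F [ 2.8  3.2 -1.4]
[[ -4.    0.1  -1.2   5.9]
 [ -7.9   0.7  -1.2   9.9]
 [-11.8   1.   -1.2  13.9]
 [-15.8   1.   -1.2  18. ]
 [-19.7   0.7  -1.2  22. ]]
```

View pics/w3.png

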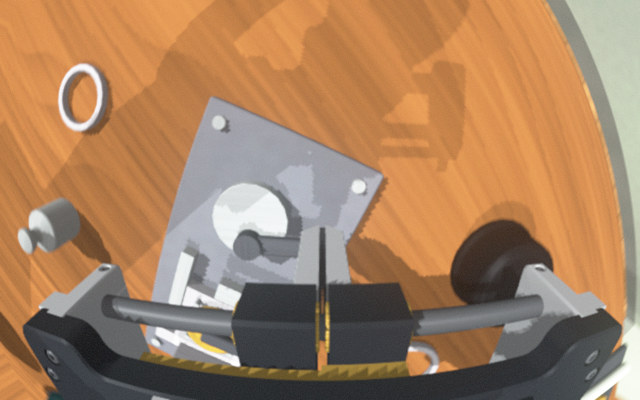

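{"api": "send_rows", "payload": {"commands": [[1,-4,0,0,6],[1,-8,1,0,10],[1,-12,1,0,14],[1,-16,1,0,18],[1,-20,1,0,22]]}}

```text
time_s: 6.22
ee_pos: [0.672, 0.0825, 0.0468]
ee_rot: [-0.001, 0.963, 0.27, 0.002]
force: [1.2, 3.5, -0.9]
width: 0.0005
grip_force: 1.8
```

```bash
python3 o.py .01;python3 - <<'E'
from h import *
shift([(120,-54,46),(130,-54,90)],[.485,.485])
E
```

```text
[ 84. -54.] r 56.9 z 0.047 th 3.101
az 0.546 q1 0.04 q6 1.06 t 6.22 F [ 1.2  3.5 -0.9]
[[-0.7 -0.6 -1.2  1.7]
 [-1.3 -0.4 -1.2  2.3]
 [-1.8 -0.3 -1.2  2.9]
 [-2.4 -0.2 -1.2  3.4]
 [-2.9 -0.1 -1.2  4. ]]
az 0.546 q1 0.04 q6 1.06 t 6.22 F [ 1.2  3.5 -0.9]
[[ 36.    2.2   0.8   3.5]
 [ 46.    2.8 -43.2   3.5]]
```

{"api": "send_rows", "payload": {"commands": [[1,10,0,0,3],[1,30,1,-5,3],[1,35,2,-35,3],[1,35,2,-70,3],[1,35,2,-100,3]]}}

```text
time_s: 6.63
ee_pos: [0.7019, 0.0976, 0.1472]
ee_rot: [-0.0, 0.969, 0.246, -0.0]
force: [-0.0, 0.2, -0.5]
width: 0.0004
grip_force: 0.0
```

```bash
python3 - <<'E'
from h import *
shift([(-10,-25,170)],[.485])
E
```

```text
az 0.497 q1 0.06 q6 1.13 t 6.63 F [-0.   0.2 -0.5]
[[-127.1  -31.1  -22.8    0.7]]
```

{"api": "send_rows", "payload": {"commands": [[1,-30,-8,-12,1],[1,-65,-16,-23,1],[1,-100,-24,-23,1],[1,-127,-31,-23,1],[1,-127,-31,-23,1]]}}

```text
time_s: 7.05
ee_pos: [0.5706, 0.0638, 0.1696]
ee_rot: [-0.0, 0.972, 0.237, -0.002]
force: [0.2, -0.3, -0.2]
width: 0.0003
grip_force: 0.0
```

```bash
python3 - <<'E'
from h import *
s=state();f=grab_frame("wrist");print(tofix(s["ee_pos"]),s["ee_pos"][2])
cv2.imwrite("pics/w4.png",cv2.resize(f["color"][40:290,150:480],None,fx=2.4,fy=2.4,interpolation=cv2.INTER_CUBIC)[:,:,::-1])
E
```

```text
[[-14.49898371 -23.37349394]] 0.16961945334777445
```

View pics/w4.png

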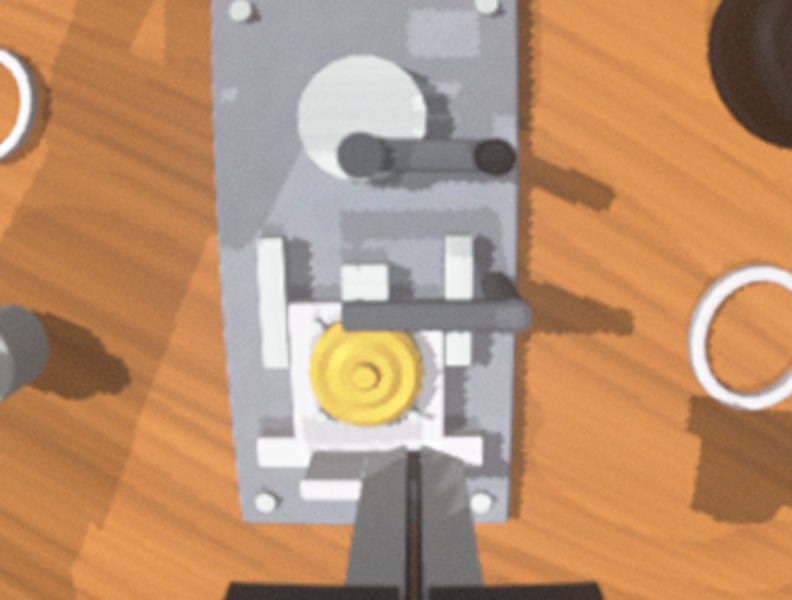

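```bash
python3 - <<'E'
from h import *
s=state();f=grab_frame("wrist")
def m(n,px,z):
    q=tofix(wun(np.array(px)/2.4+[150,40],z/1000,f,s));print(n,q.round(1).tolist());return q
h=m("hub",[(362,154)],36)[0];d=m("disc",[(363,118)],25)[0];p=m("posttop",[(495,156)],68)[0]
m("leverends top mid",[(395,155),(470,156)],32)
sc=m("screws FL FR BL BR",[(241,11),(486,5),(265,502),(482,502)],12)
m("rail fr/back left outer",[(259,238),(264,367)],23);m("carr front edge",[(292,304),(443,300)],24)
m("ears rear",[(258,466),(480,463)],24)
print("post th",np.arctan2(p[0]-h[0],p[1]-h[1]),"r",np.hypot(*(p-h)),"disc th(centre away)",np.arctan2(d[1]-h[1],d[0]-h[0]),np.hypot(*(d-h)))
print("screw yaw err",np.arctan2(sc[1,0]-sc[0,0],sc[0,1]-sc[1,1]),np.arctan2(sc[3,0]-sc[2,0],sc[2,1]-sc[3,1]),np.arctan2(sc[0,1]-sc[2,1],sc[0,0]-sc[2,0]),np.arctan2(sc[1,1]-sc[3,1],sc[1,0]-sc[3,0]))
E
```

```text
hub [[69.7, -2.7]]
disc [[85.3, -2.6]]
posttop [[68.9, -54.8]]
leverends top mid [[69.0, -16.4], [68.5, -48.0]]
screws FL FR BL BR [[138.4, 53.3], [138.0, -57.0], [-102.4, 53.5], [-102.4, -57.8]]
rail fr/back left outer [[33.5, 45.0], [-26.6, 46.0]]
carr front edge [[3.3, 31.1], [4.4, -36.9]]
ears rear [[-76.6, 52.6], [-75.1, -55.0]]
post th -3.126749607970318 r 52.02322070702693 disc th(centre away) 0.007303555717784618 15.679784002740963
screw yaw err -0.0036475402576653174 0.00032802586260450857 -0.0007013325424447524 0.0031929549030617764
```

```bash
python3 - <<'E'
from h import *
shift([(-108,-1.5,150),(-108,-1.5,45)],[.485,.485])
E
```

```text
az 0.477 q1 0.01 q6 1.11 t 7.15 F [0.1 0.2 0.1]
[[-97.8 -22.6  20.1  -0.4]
 [-97.8 -22.6 125.1  -0.4]]
```

{"api": "send_rows", "payload": {"commands": [[1,-33,-8,0,0],[1,-65,-15,0,0],[1,-98,-23,10,0],[1,-98,-23,35,0],[1,-98,-23,60,0]]}}

```text
time_s: 7.57
ee_pos: [0.4794, 0.0397, 0.1111]
ee_rot: [0.001, 0.972, 0.236, 0.003]
force: [0.3, -0.8, 0.2]
width: 0.0008
grip_force: 0.0
```

{"api": "send_rows", "payload": {"commands": [[1,0,0,25,0],[1,0,0,45,0],[1,0,0,60,0],[1,0,0,65,0],[1,0,0,65,0]]}}

```text
time_s: 7.98
ee_pos: [0.4776, 0.0399, 0.0431]
ee_rot: [-0.0, 0.972, 0.236, -0.001]
force: [0.5, 0.5, 0.0]
width: 0.0006
grip_force: 0.0
```

```bash
python3 - <<'E'
from h import *
print(tofix(state()["ee_pos"]),state()["ee_pos"])
shift([(-90,-1.5,45),(-70,-1.5,45),(-50,-1.5,45)],[.485]*3)
E
```

```text
[[-107.87114799   -1.09187504]] [0.47757814 0.03994361 0.04305234]
az 0.476 q1 -0.03 q6 1.06 t 7.98 F [0.5 0.5 0. ]
[[17.9  0.3 -1.9 -0.5]
 [37.9  0.1 -1.9 -0.5]
 [57.9 -0.1 -1.9 -0.5]]
```

{"api": "send_rows", "payload": {"commands": [[1,12,0,-1,-0.5],[1,20,0,-1,-0.5],[1,26,0,-1,-0.5],[1,32,0,-1,-0.5],[1,38,0,-1,-0.5]]}}

```text
time_s: 8.4
ee_pos: [0.512, 0.0569, 0.0463]
ee_rot: [0.001, 0.971, 0.24, 0.0]
force: [-3.3, -2.8, 3.4]
width: 0.0003
grip_force: 1.8
```

{"api": "send_rows", "payload": {"commands": [[1,4,0,0,0],[1,8,0,0,0],[1,11,0,0,0],[1,13,0,0,0],[1,15,0,0,0]]}}

```text
time_s: 8.82
ee_pos: [0.5247, 0.064, 0.0454]
ee_rot: [0.0, 0.971, 0.24, -0.0]
force: [-2.1, -2.1, 2.1]
width: 0.0004
grip_force: 1.6
```

```bash
python3 - <<'E'
from h import *
print(tofix(state()["ee_pos"]),state()["force"])
E
```

```text
[[-55.00430739  -1.78008231]] [-2.11980266 -2.11971962  2.06355661]
```

Friction only so far; creep until the stop shows.

{"api": "send_rows", "payload": {"commands": [[1,1,0,0,0],[1,2,0,0,0],[1,3,0,0,0],[1,4,0,0,0],[1,4,0,0,0]]}}

```text
time_s: 9.23
ee_pos: [0.5264, 0.0649, 0.0454]
ee_rot: [0.001, 0.971, 0.24, -0.002]
force: [-7.3, -4.6, 5.3]
width: 0.0006
grip_force: 4.0
```

{"api": "send_rows", "payload": {"commands": [[1,1,0,0,0],[1,2,0,0,0],[1,2,0,0,0]]}}

```text
time_s: 9.48
ee_pos: [0.5264, 0.0649, 0.0454]
ee_rot: [0.001, 0.971, 0.239, -0.005]
force: [-12.1, -5.9, 8.6]
width: 0.0005
grip_force: 6.6
```

{"api": "send_rows", "payload": {"commands": [[1,1,0,0,0],[1,1,0,0,0],[1,-8,0,0,0],[1,-25,0,0,0],[1,-40,0,0,0]]}}

```text
time_s: 9.9
ee_pos: [0.4949, 0.0487, 0.0454]
ee_rot: [-0.0, 0.971, 0.24, 0.001]
force: [-0.6, -1.2, -0.4]
width: 0.0002
grip_force: 0.0
```

{"api": "send_rows", "payload": {"commands": [[1,0,0,-40,0],[1,0,0,-80,0],[1,25,0,-110,0],[1,60,0,-125,0],[1,60,0,-125,0]]}}

```text
time_s: 10.32
ee_pos: [0.5544, 0.0788, 0.1751]
ee_rot: [-0.0, 0.971, 0.24, 0.007]
force: [0.1, 0.2, -0.2]
width: 0.0003
grip_force: 0.0
```

```bash
python3 - <<'E'
from h import *
s=state();f=grab_frame("wrist");print(tofix(s["ee_pos"]),s["ee_pos"][2],s["force"])
cv2.imwrite("pics/w5.png",cv2.resize(f["color"][40:290,150:480],None,fx=2.4,fy=2.4,interpolation=cv2.INTER_CUBIC)[:,:,::-1])
E
```

```text
[[-21.8248645   -2.55354448]] 0.1750883211960082 [ 0.10009188  0.16024483 -0.16301332]
```

View pics/w5.png

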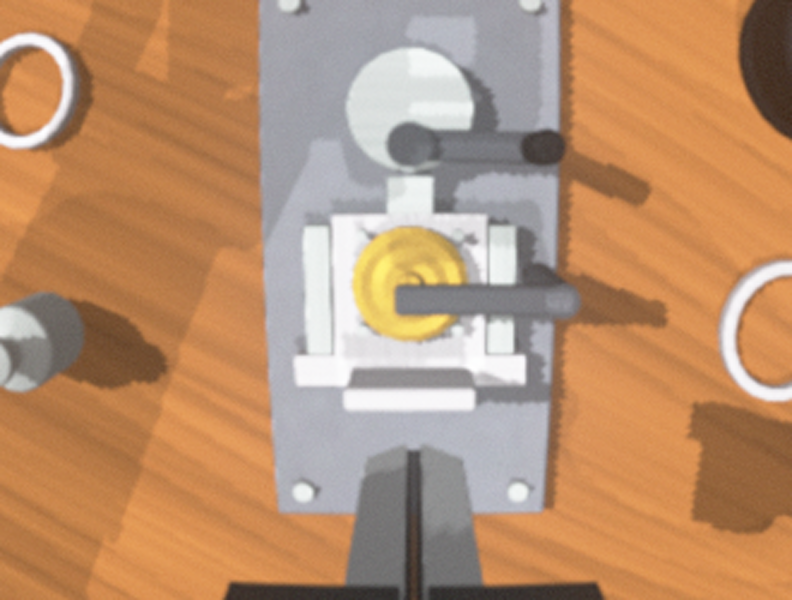

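The ears (row ~355) meet the rail ends. The capsule lies under the feeler, and the lever (hub 411,145 to post 544,146) stands square to the right, parallel to the screw line.

```bash
python3 -c "
from plant import *
print(hand_in())"
```

```text
the job is handed in; nothing more can be done
None
```

The job is handed in: the cam was swung round the far side to its low point (within about 1° by the wrist camera), and then the carriage was pushed home until it stopped against the rail ends, with the capsule under the feeler, at about 10 s; I didn't see a verdict.

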